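# Butt a box-section leg into the welding jig

## Task

Ready for tack welding: push the silver box-section leg across the bench until its long side lies flat against the blue fence and its end butts against the red stop block. Only push it with the fingers: it must stay flat on the bench, never lifted or tipped. Leave the tin, hammer, magnet and pipe offcut where they are, and finish with the robot clear of everything.

Things in the scene. Friction and masses are not known exactly. Their poses are not given: they have to be found in the camera images.
- leg: the workpiece: a silver, closed-ended steel box section with copper-coloured thin weld beads round its ends and two dark bolt holes (16 mm) in its top, a plain block outside, 60 mm wide (its own x) x 140 mm long (its own y) x 40 mm high, about 0.6 kg, loose on the bench and sliding with ordinary dry friction. Origin at the centre of its underside, z up. It starts on the robot's side of the fence, clear of it, turned up to 0.3 rad from the fence's direction
- fence: long blue steel bar fixed to the bench: 430 mm long (its own y), 25 mm thick, 30 mm high. Origin on the bench at the middle of the flat face that looks to the robot; own x points away from the robot into the bar, so that face is the plane x = 0 and the leg belongs at x below 0. Its place, and its yaw by up to 0.25 rad, vary
- stop: red steel stop block fixed to the bench in front of one end of the fence, on the left or on the right (it varies): 68 mm (own x, square to the fence) x 30 mm (own y, along the fence) x 30 mm high. Its axes are parallel to the fence's; origin at the centre of its underside, 36 mm in front of the fence's face and 190 mm along from the fence's middle; the side towards the fence's middle (175 mm along) is the one to butt against
- tin: loose white tin with a yellow band, 56 mm across, 55 mm high, standing in front of the fence at the end that has no stop (36 mm in front of the face, 190 mm along from the middle); leave it. Origin at the centre of its underside
- hammer: loose hammer, 240 mm long, lying on the bench to the left of the work; leave it. Origin on the bench under the tool, its own x along it
- magnet: loose yellow triangular welding magnet, legs 90 mm, 20 mm high, lying to the right of the work; leave it. Origin on the bench under the middle of one leg (the triangle reaches 83 mm to own +x and 45 mm to either side)
- offcut: loose short steel pipe offcut, 42 mm across, 45 mm high, standing behind the fence; leave it. Origin at the centre of its underside
There are look-alikes about, which are no part of the job. What is shaped like the leg but purple is not meant. Several things look just like the stop: the one meant starts farthest from the robot's base.

How it is judged:
By the outcome, as a careful person would: the job done as asked, in the order asked, and still so for the second after the job is handed in, with the robot touching nothing.
It also fails if it takes over 51 s, if anything falls off the work surface, if the arm or the gripper's body presses on something with over 40 N, if the wrist force passes 120 N, or if a joint passes its speed limit or range.

## Robot

A 7-joint arm with a two-finger parallel gripper is mounted at the origin on the work surface. World frame = base frame: x ahead of the robot, y to its left, z up, the work surface at z = 0. Lengths are in m, angles in rad, forces in N, time in s.
With the tool pointing down it reaches from about 0.425 to 0.825 m from the base axis. Payload 3.6 kg.
Tool frame: the origin (TCP) lies on the centre line of the jaws, within the pads' length; the fingertips stand 19 mm ahead of it and the grasp point (between the pads) is the TCP; z points along the fingers, y is the direction in which the jaws open and shut (so a half turn about z gives the same grasp; the last joint's range is limited). The gripper opens to 93 mm and grips with 3 to 60 N. Pads are 15 mm wide; open, the fingers measure 128 mm over their backs; the gripper's body (75 mm by 188 mm) begins 65 mm behind the grasp point.
Start: joints at [-1.375, 0.615, -0.013, 1.423, 0.008, 1.103, -0.04], TCP at [0.143, 0.634, 0.238] pointing down, gripper open.
Joint ranges: [-3.12, 3.12], [-0.3, 2.06], [-1.34, 1.32], [0.26, 2.42], [-1.36, 4.5], [0.01, 1.98], [-2.84, 2.84]. Speed limits (rad/s): [2.79, 2.79, 3.14, 3.14, 3.14, 3.14, 3.14].

## Interface

Orientations are given as a unit quaternion [w, x, y, z].
In Python, from workcell import manip gives the robot as it stands.
- The arm moves only by the tool carry_out, never from a script. Its argument "increments" is text: rows parted by semicolons, each of 7 numbers parted by spaces: the shift along the tool's x, y, z in units of 50 mm (1.0 is 50 mm), then the turn, a rotation vector about the tool's x, y, z in units of 5 degrees (1.0 is 5 degrees), then the closure in counts, from 0 (fully open) to 255 (shut). A call has 1 to 5 rows; each row shifts and turns the pose as measured when the row begins, along the tool's axes as they then stand; what a row does not reach is not made up. A row lasts 1/10 s, in which the tool goes at most 50 mm and 8.59 degrees, less where a joint would pass 70% of its speed; a pose out of reach is approached as far as the arm can. A call is refused whole if a number of a shift passes 1 or a number of a turn 1, either way. A call with a gripper value outside its range is refused whole. The fingers move at their own pace and stop on an object; "newtons" is the grip in N (left out, the last holds). Time passes only in rows, so rows that do not move let the fingers close. It gives the time, the measured TCP pose, the force and the opening at its end, in the units of the state.
- manip.sense(): the state, without advancing time (a new reading comes with each control period).
- manip.capture(name): name is "scene" or "top"; returns a dict with "color" (480x640x3 uint8, red, green, blue), "fx", "fy", "cx", "cy" (pixels), "distortion" ([k1, k2, p1, p2, k3] as OpenCV has them; the pictures are not rectified), "rvec" (rotation vector, rad) and "tvec" (3), from world to camera coordinates, as OpenCV has them. Camera axes: x right, y down, z forward; pixel columns grow to the right and rows downward; lengths in m; the calibration is good to about 2 mm. A picture is of the moment at which its call begins. There is no depth.
- manip.hand_in(): hands the job in, once; it reports no verdict.
The state is a dict: "clock": time; "joints": joint angles; "qvel": joint speeds; "joint_torque": joint torques, N m; "ee_pos": TCP position; "tcp_rot": TCP orientation; "wrist_force": force on the tool from outside, world axes, zero at the start; "ft_torque": the same for the moment, N m; "opening": finger opening in m.
Only numpy, scipy, OpenCV 4.12 (cv2) and the standard library are available. Lean on these libraries where they do the work, as an engineer would, in place of code of your own. Each camera call takes 0.05 s, during which the arm holds its last target. There are 200 camera calls.

## Working session

There is one attempt and no reset: what is moved stays moved. The work goes in short steps, Python scripts to look and compute and a tool call to move; the robot and the scene stay as the last step left them, time stands still between calls to the robot, and variables do not carry over. Pictures are saved under pics/ and viewed, about 8 in all and at most 12, crops included, and the job is handed in when it is done.

Besides the shell and the picture viewer there is one more tool, called by a JSON object that holds its "method" and its "body". carry_out: Moves the arm, as the interface text tells. Its arguments: {"type":"object","properties":{"increments":{"type":"string"},"newtons":{"type":"number"}},"required":["increments"]}

```bash
mkdir -p pics; cat > h.py <<'E'
import numpy as np, cv2
from workcell import manip
def cap(n):
    c=manip.capture(n); c['K']=np.array([[c['fx'],0,c['cx']],[0,c['fy'],c['cy']],[0,0,1.]]); c['D']=np.array(c['distortion'],float)
    c['R']=cv2.Rodrigues(np.array(c['rvec'],float))[0]; c['t']=np.array(c['tvec'],float).ravel(); return c
def w(c,px,z):
    p=cv2.undistortPoints(np.array(px,float).reshape(-1,1,2),c['K'],c['D']).reshape(-1,2)
    d=np.c_[p,np.ones(len(p))]@c['R']; o=-c['R'].T@c['t']
    return (o+d*((z-o[2])/d[:,2])[:,None])[:,:2]
def save(c,n): cv2.imwrite('pics/'+n,c['color'][:,:,::-1])
E
python3 - <<'E'
from h import *
for n in('top','scene'):
    c=cap(n);save(c,n+'0.png');print(n,-c['R'].T@c['t'])
s=manip.sense();print(s)
E
```

```text
top [0.46685272 0.02574633 1.18925339]
scene [ 1.50355062 -0.19594801  0.77644935]
{'clock': 0.1, 'joints': array([-1.37550514,  0.61581642, -0.01259813,  1.4247348 ,  0.00809555,
        1.10339608, -0.04039952]), 'qvel': array([-0.00040829, -0.00334689,  0.00234879, -0.00459874, -0.00095131,
        0.00260582, -0.00029759]), 'joint_torque': array([ 1.09331275e-03, -4.60045981e+01,  2.09861929e-01, -1.66245872e+01,
       -6.11708011e-02,  1.70264690e-02,  1.08020686e-04]), 'ee_pos': array([0.14283507, 0.63342733, 0.23660224]), 'tcp_rot': array([-1.10070493e-04,  1.10644063e-01,  9.93859429e-01, -1.14699104e-03]), 'wrist_force': array([ 0.82560345, -0.19410909, -0.54417152]), 'ft_torque': array([ 0.07026289,  0.00475111, -0.00995373]), 'opening': 0.09314106560753084}
```

View pics/top0.png

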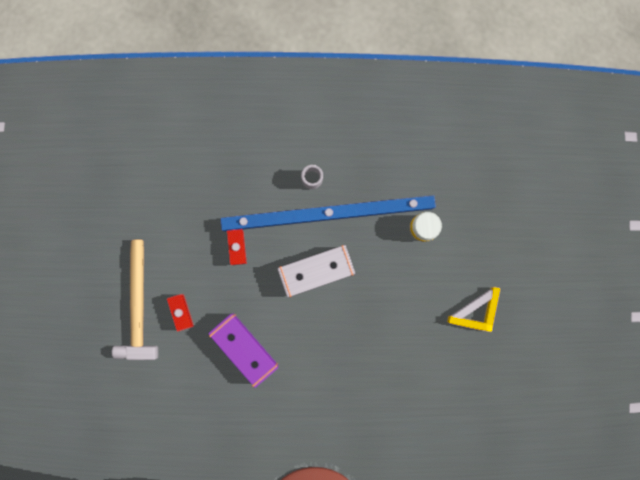

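View pics/scene0.png

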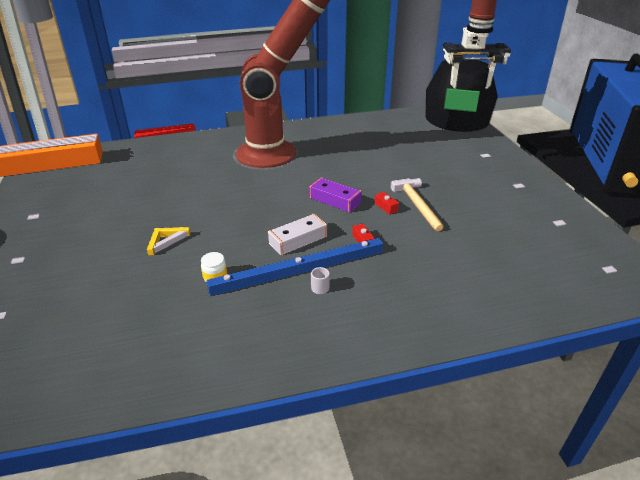

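The top view has up = +x and left = +y. The fence runs from (222,223) to (434,202). The stop meant is at (236,247), at the left end, and the other red block at (179,312) is a decoy. The leg is centred at about (316,271), the tin is at (426,226) and the purple look-alike at (243,350). The scene view agrees.

```bash
cat >> h.py <<'E'
def rect(c,m,z):
    cs,_=cv2.findContours(m.astype(np.uint8),cv2.RETR_EXTERNAL,cv2.CHAIN_APPROX_NONE)
    k=max(cs,key=cv2.contourArea).reshape(-1,2)
    P=w(c,k,z).astype(np.float32); (cx,cy),_,_=r=cv2.minAreaRect(P*1000)
    b=cv2.boxPoints(r)/1000
    e=[b[1]-b[0],b[2]-b[1]]; e=sorted(e,key=np.linalg.norm)
    l=e[1]; l=l if l[1]>0 else -l
    return np.array([cx,cy])/1000, np.arctan2(-l[0],l[1]), np.linalg.norm(e[0]),np.linalg.norm(e[1])
def masks(c):
    h,s,v=[a.astype(int) for a in cv2.split(cv2.cvtColor(c['color'],cv2.COLOR_RGB2HSV))]
    roi=np.zeros(h.shape,bool); roi[100:400,200:460]=1
    blue=(h>95)&(h<125)&(s>120)&roi
    red=((h<6)|(h>174))&(s>180)&(v>100)&roi
    r2=roi.copy(); r2[:, :255]=0; r2[:, 408:]=0; r2[:193]=0
    silver=(v>150)&((s<60)|((h<20)&(s<170)))&r2
    silver=cv2.morphologyEx(silver.astype(np.uint8),cv2.MORPH_OPEN,np.ones((7,7),np.uint8))
    return blue,red,silver
E
python3 - <<'E'
from h import *
c=cap('top');b,r,s=masks(c)
print('fence',rect(c,b,.03));print('stop',rect(c,r,.03));print('leg',rect(c,s,.04))
print('tin',w(c,[[426,226]],.055))
E
```

```text
fence (array([ 0.61033624, -0.02228749]), np.float32(0.11837082), np.float32(0.026279943), np.float32(0.4298106))
stop (array([0.54086517, 0.15931259]), np.float32(-1.4506701), np.float32(0.03039778), np.float32(0.06715346))
leg (array([0.49494305, 0.00064089]), np.float32(0.34181517), np.float32(0.060113266), np.float32(0.14037083))
tin [[ 0.5835496  -0.21292503]]
```

{"method": "carry_out", "body": {"increments": "-0.75 -0.5 0 0 0 0 0; -0.75 -0.5 0 0 0 0 0; -0.75 -0.5 0 0 0 0 0; -0.75 -0.5 0 0 0 0 0; -0.75 -0.5 0 0 0 0 0"}}

```text
clock: 0.65
ee_pos: [0.2945, 0.4713, 0.2329]
tcp_rot: [-0.004, 0.102, 0.995, -0.001]
wrist_force: [0.2, 1.0, 0.4]
opening: 0.0928
```

```bash
cat > t.py <<'E'
import sys
from h import *
from scipy.spatial.transform import Rotation as Ro
F=np.array([0.5979,-0.0238]); A=0.118
n=np.array([np.cos(A),np.sin(A)]); u=np.array([-n[1],n[0]])
# args: fence x, fence y, z, jaw angle relative to u (deg, mod 180)
fx,fy,z,ja=map(float,sys.argv[1:5])
s=manip.sense(); q=s['tcp_rot']; R=Ro.from_quat([q[1],q[2],q[3],q[0]]).as_matrix()
p=s['ee_pos']; g=F+fx*n+fy*u; d=np.r_[g,z]-p
print('t',round(s['clock'],2),'now fence',np.round([(p[:2]-F)@n,(p[:2]-F)@u,p[2]],4),'f',np.round(s['wrist_force'],1),'j7',round(s['joints'][6],2))
print('shift units',np.round(R.T@d/.05,2), 'goal world',np.round(g,3))
cur=np.arctan2(-R[0,1],R[1,1]); want=A+np.deg2rad(ja)
e=(cur-want+np.pi/2)%np.pi-np.pi/2   # turn about tool z (down)
print('turn z units',round(np.rad2deg(e)/5,2),'tilt',np.round(R[:,2],3))
E
python3 t.py -0.16 0.036 0.15 0
```

```text
t 0.65 now fence [-0.243   0.5274  0.2329] f [0.2 1.  0.4] j7 0.31
shift units [-4.69 -8.79  1.65] goal world [ 0.435 -0.007]
turn z units -3.69 tilt [-0.007 -0.001 -1.   ]
```

{"method": "carry_out", "body": {"increments": "-0.7 -0.65 0 0 0 0 0; -0.7 -0.65 0 0 0 0 0; -0.6 -0.8 0 0 0 0 0; -0.6 -0.8 0.1 0 0 0 0; -0.6 -0.8 0.1 0 0 0 0"}}

```text
clock: 1.15
ee_pos: [0.4166, 0.2557, 0.2224]
tcp_rot: [-0.002, 0.102, 0.995, -0.0]
wrist_force: [0.3, 0.0, 0.8]
opening: 0.093
```

{"method": "carry_out", "body": {"increments": "-0.3 -0.9 0.2 0 0 0 0; -0.3 -0.9 0.2 0 0 0 0; -0.3 -0.9 0.2 0 0 0 0; -0.3 -0.9 0.2 0 0 0 0; 0 -0.7 0.2 0 0 -1 0"}}

```text
clock: 1.65
ee_pos: [0.4357, 0.0239, 0.1718]
tcp_rot: [0.002, 0.06, 0.998, 0.0]
wrist_force: [0.1, -0.1, -1.1]
opening: 0.0933
```

```bash
python3 t.py -0.16 0.036 0.15 0
```

```text
t 1.65 now fence [-0.1555  0.0664  0.1718] f [ 0.1 -0.1 -1.1] j7 1.37
shift units [-0.05 -0.61  0.44] goal world [ 0.435 -0.007]
turn z units -2.72 tilt [ 0.004  0.    -1.   ]
```

{"method": "carry_out", "body": {"increments": "0.1 -0.3 0.4 0 0 -1 0; 0 -0.2 0.3 0 0 -1 0; 0 0 0 0 0 -0.6 0; 0 0 0 0 0 0 0"}}

```text
clock: 2.05
ee_pos: [0.4259, -0.0094, 0.1343]
tcp_rot: [-0.0, -0.052, 0.999, -0.001]
wrist_force: [-0.2, -0.1, -0.1]
opening: 0.0931
```

```bash
python3 t.py -0.163 0.036 0.03 0; python3 -c "
from h import *
c=cap('scene');save(c,'s1.png')"
```

```text
t 2.05 now fence [-0.1691  0.0345  0.1343] f [-0.2 -0.1 -0.1] j7 1.61
shift units [-0.12  0.04  2.09] goal world [ 0.432 -0.007]
turn z units -0.17 tilt [-0.001 -0.003 -1.   ]
```

View pics/s1.png

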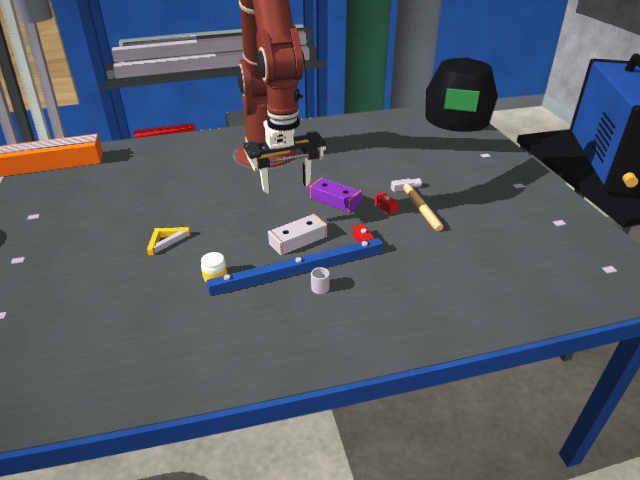

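The open fingers are at about (265,180) and (307,180), robot-side of the leg and clear of the purple box. Going down.

{"method": "carry_out", "body": {"increments": "0 0 0.7 0 0 0 0; 0 0 0.6 0 0 0 0; 0 0 0.5 0 0 0 0; 0 0 0.2 0 0 0 0; 0 0 0 0 0 0 0"}}

```text
clock: 2.6
ee_pos: [0.4314, -0.0073, 0.0333]
tcp_rot: [0.005, -0.05, 0.999, -0.001]
wrist_force: [0.2, -0.3, 0.6]
opening: 0.0928
```

```bash
python3 t.py -0.04 0.036 0.028 0
```

```text
t 2.6 now fence [-0.1634  0.036   0.0333] f [ 0.2 -0.3  0.6] j7 1.59
shift units [-2.47  0.04  0.13] goal world [0.554 0.007]
turn z units -0.2 tilt [ 0.011 -0.002 -1.   ]
```

{"method": "carry_out", "body": {"increments": "-0.2 0 0.05 0 0 -0.2 0; -0.2 0 0 0 0 0 0; -0.2 0 0 0 0 0 0; -0.2 0 0 0 0 0 0; -0.2 0 0 0 0 0 0"}}

```text
clock: 3.1
ee_pos: [0.4815, 0.0, 0.0328]
tcp_rot: [0.002, -0.06, 0.998, -0.001]
wrist_force: [-2.5, -0.6, -1.2]
opening: 0.0931
```

```bash
python3 t.py -0.0675 0.036 0.03 0
```

```text
t 3.1 now fence [-0.1128  0.0374  0.0328] f [-2.5 -0.6 -1.2] j7 1.6
shift units [-0.91 -0.03  0.06] goal world [0.527 0.004]
turn z units 0.03 tilt [ 0.004 -0.003 -1.   ]
```

{"method": "carry_out", "body": {"increments": "-0.2 0 0 0 0 0 0; -0.2 0 0 0 0 0 0; -0.2 0 0 0 0 0 0; -0.1 0 0 0 0 0 0"}}

```text
clock: 3.5
ee_pos: [0.5188, 0.004, 0.033]
tcp_rot: [0.001, -0.06, 0.998, -0.002]
wrist_force: [-3.2, 0.3, 3.2]
opening: 0.0928
```

```bash
python3 t.py -0.0675 0.036 0.03 0; python3 - <<'E'
from h import *
c=cap('top');save(c,'t1.png')
b,r,s=masks(c);print(rect(c,s,.04))
E
```

```text
t 3.5 now fence [-0.0753  0.0369  0.033 ] f [-3.2  0.3  3.2] j7 1.6
shift units [-0.16 -0.02  0.06] goal world [0.527 0.004]
turn z units 0.01 tilt [ 0.002 -0.003 -1.   ]
(array([ 0.44056955, -0.05027764]), np.float32(-1.313446), np.float32(0.070319794), np.float32(0.22180086))
```

View pics/t1.png

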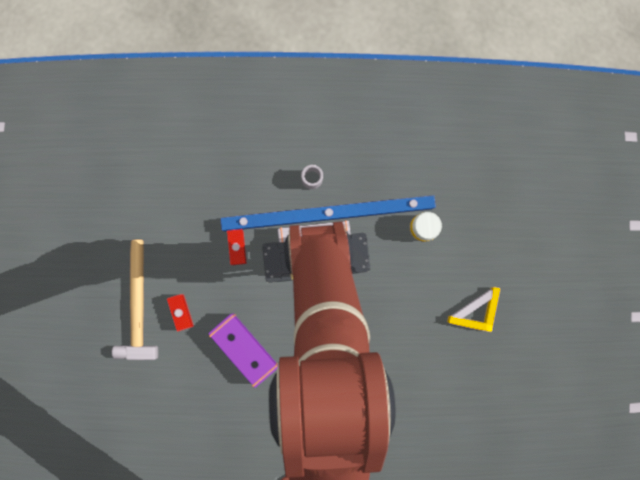

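The leg is under the gripper and almost at the fence, with its ends showing at (283,232) and (348,228). Now a gentle push to contact.

{"method": "carry_out", "body": {"increments": "-0.08 0 0 0 0 0 0; -0.06 0 0 0 0 0 0; -0.05 0 0 0 0 0 0"}}

```text
clock: 3.85
ee_pos: [0.5266, 0.0047, 0.033]
tcp_rot: [-0.002, -0.059, 0.998, -0.002]
wrist_force: [-5.3, -0.2, 1.2]
opening: 0.093
```

{"method": "carry_out", "body": {"increments": "-0.06 0 0 0 0 0 0; -0.06 0 0 0 0 0 0"}}

```text
clock: 4.05
ee_pos: [0.5277, 0.0048, 0.0329]
tcp_rot: [-0.007, -0.059, 0.998, -0.002]
wrist_force: [-8.8, -0.6, 6.3]
opening: 0.0934
```

{"method": "carry_out", "body": {"increments": "0.3 0 0 0 0 0 0; 0.3 0 -0.5 0 0 0 0; 0 0 -0.8 0 0 1 255; 0 0 -0.8 0 0 1 255; 0 0 0 0 0 1 255", "newtons": 10}}

```text
clock: 4.55
ee_pos: [0.509, 0.0025, 0.1433]
tcp_rot: [0.005, 0.076, 0.997, -0.001]
wrist_force: [0.3, -0.4, -0.8]
opening: 0.0735
```

{"method": "carry_out", "body": {"increments": "0 0 0 0 0 1 255; 0 0 0 0 0 1 255; 0 0 0 0 0 1 255; 0 0 0 0 0 1 255; 0 0 0 0 0 1 255"}}

```text
clock: 5.05
ee_pos: [0.5241, 0.0036, 0.1507]
tcp_rot: [0.024, 0.298, 0.954, 0.007]
wrist_force: [0.6, 0.3, 0.2]
opening: 0.034
```

{"method": "carry_out", "body": {"increments": "0 0 0 0 0 1 255; 0 0 0 0 0 1 255; 0 0 0 0 0 1 255; 0 0 0 0 0 1 255; 0 0 0 0 0 1 255"}}

```text
clock: 5.55
ee_pos: [0.5377, 0.0045, 0.1556]
tcp_rot: [0.036, 0.503, 0.863, 0.02]
wrist_force: [1.2, 0.3, -0.4]
opening: 0.0007
```

{"method": "carry_out", "body": {"increments": "0 0 0 0 0 1 255; 0 0 0 0 0 1 255; 0 0 0 0 0 1 255; 0 0 0 0 0 1 255; 0 0 0 0 0 1 255"}}

```text
clock: 6.05
ee_pos: [0.551, 0.0053, 0.1605]
tcp_rot: [0.043, 0.682, 0.729, 0.037]
wrist_force: [-1.5, -0.4, -1.0]
opening: 0.0006
```

```bash
python3 t.py -0.032 -0.062 0.12 90
```

```text
t 6.05 now fence [-0.0432  0.0345  0.1605] f [-1.5 -0.4 -1. ] j7 0.38
shift units [-1.9   0.23  0.87] goal world [ 0.573 -0.089]
turn z units -0.59 tilt [ 0.113 -0.005 -0.994]
```

```bash
cat >> t.py <<'E'
Rw=Ro.from_euler('z',want+(np.pi if np.cos(cur-want)<0 else 0)).as_matrix()@np.diag([-1.,1,-1])
print('turn units',np.round(np.rad2deg(Ro.from_matrix(R.T@Rw).as_rotvec())/5,2))
E
python3 t.py -0.032 -0.062 0.12 90
python3 - <<'E'
from h import *
c=cap('scene');save(c,'s2.png')
E
```

```text
t 6.05 now fence [-0.0432  0.0345  0.1605] f [-1.5 -0.4 -1. ] j7 0.38
shift units [-1.9   0.23  0.87] goal world [ 0.573 -0.089]
turn z units -0.59 tilt [ 0.113 -0.005 -0.994]
turn units [ 1.29  0.18 -0.6 ]
```

View pics/s2.png

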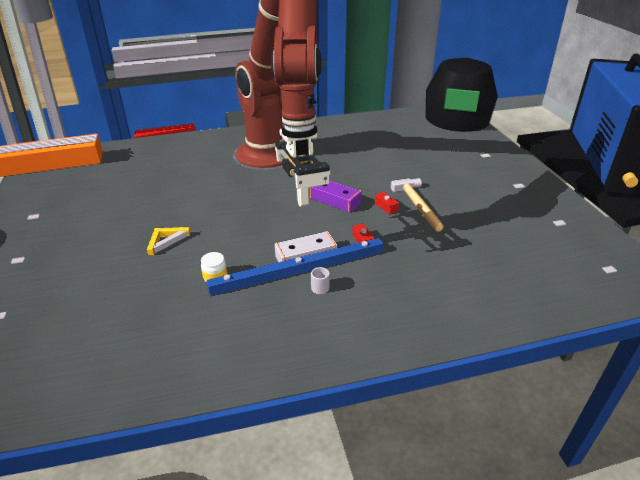

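The leg sits near the fence with its top from (277,247) to (337,240). It may not be fully parallel, so I'll measure its corners from an enlarged crop.

```bash
python3 - <<'E'
import cv2
i=cv2.imread('pics/s2.png')[215:295,255:355]
cv2.imwrite('pics/s2c.png',cv2.resize(i,(800,640)[:2],interpolation=cv2.INTER_CUBIC)[:600])
E
```

```text
(no output)
```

View pics/s2c.png

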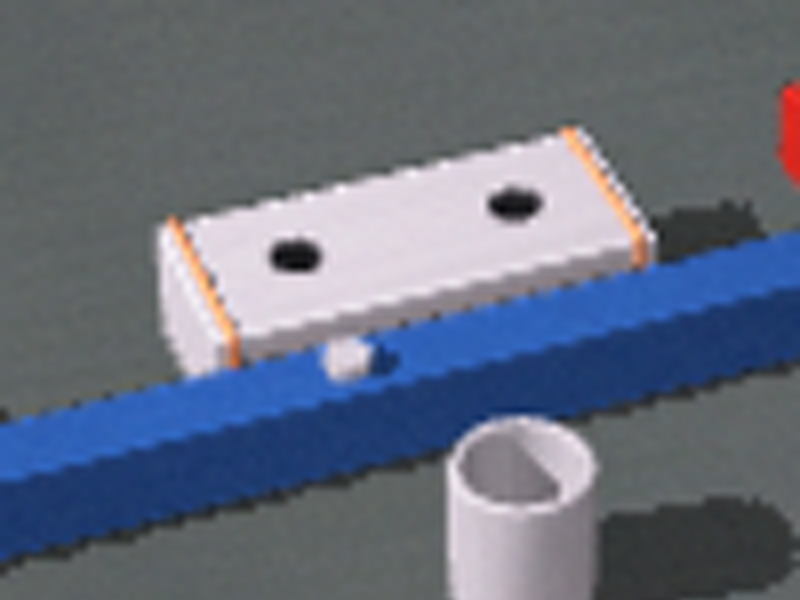

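The enlarged crop shows the leg parallel to the fence, with top corners at scene pixels (275,243), (327,231), (337,245) and (283.5,258). Next I bring the closed fingers over to the leg's free end.

{"method": "carry_out", "body": {"increments": "-0.5 0.1 0 0.7 0 -0.2 255; -0.5 0.1 0 0.6 0 -0.2 255; -0.5 0 0 0 0 -0.2 255; -0.4 0 0 0 0 0 255; 0 0 0 0 0 0 255"}}

```text
clock: 6.6
ee_pos: [0.58, -0.0895, 0.1655]
tcp_rot: [0.013, 0.658, 0.753, -0.002]
wrist_force: [-0.4, -0.2, 0.2]
opening: 0.0007
```

```bash
python3 t.py -0.032 -0.062 0.03 90; python3 - <<'E'
from h import *
c=cap('scene')
p=w(c,[[275,243.1],[326.9,231],[336.9,245],[283.5,258.1]],.04)-[.5979,-.0238]
n=np.array([np.cos(.118),np.sin(.118)]);print(np.round(np.c_[p@n,p@[-n[1],n[0]]],4))
E
```

```text
t 6.6 now fence [-0.0255 -0.0632  0.1655] f [-0.4 -0.2  0.2] j7 0.54
shift units [ 0.08 -0.17  2.71] goal world [ 0.573 -0.089]
turn z units 0.19 tilt [ 0.017 -0.019 -1.   ]
turn units [0.17 0.25 0.19]
[[-0.0556 -0.0372]
 [-0.0559  0.0976]
 [ 0.0057  0.0989]
 [ 0.0064 -0.0355]]
```

{"method": "carry_out", "body": {"increments": "0 -0.15 0.6 0.2 0.25 0.2 255; 0 0 0.7 0 0 0 255; 0 0 0.7 0 0 0 255; 0 0 0.5 0 0 0 255; 0 0 0.1 0 0 0 255"}}

```text
clock: 7.15
ee_pos: [0.5798, -0.0788, 0.0344]
tcp_rot: [0.002, 0.658, 0.753, 0.007]
wrist_force: [-0.8, 0.5, -0.6]
opening: 0.0008
```

```bash
python3 t.py -0.03 0.0275 0.03 90
```

```text
t 7.15 now fence [-0.0245 -0.0525  0.0344] f [-0.8  0.5 -0.6] j7 0.63
shift units [ 1.6  -0.09  0.1 ] goal world [ 0.565 -0.   ]
turn z units 0.17 tilt [ 0.012  0.007 -1.   ]
turn units [ 0.14 -0.07  0.17]
```

{"method": "carry_out", "body": {"increments": "0 -0.15 0.05 0.15 0 0.2 255; 0.2 0 0 0 0 0 255; 0.2 0 0 0 0 0 255; 0.2 0 0 0 0 0 255; 0.2 0 0 0 0 0 255"}}

```text
clock: 7.65
ee_pos: [0.5689, -0.0399, 0.0352]
tcp_rot: [0.002, 0.665, 0.747, 0.001]
wrist_force: [-0.2, -2.4, -1.7]
opening: 0.0006
```

```bash
python3 t.py -0.032 0.0275 0.032 90
```

```text
t 7.65 now fence [-0.0307 -0.0125  0.0352] f [-0.2 -2.4 -1.7] j7 0.56
shift units [ 0.8  -0.03  0.06] goal world [ 0.563 -0.   ]
turn z units -0.03 tilt [ 0.004 -0.    -1.   ]
turn units [ 0.05  0.01 -0.03]
```

{"method": "carry_out", "body": {"increments": "0.2 0 0.04 0 0 0 255; 0.2 0 0 0 0 0 255; 0.2 0 0 0 0 0 255; 0.1 0 0 0 0 0 255; 0.06 0 0 0 0 0 255"}}

```text
clock: 8.15
ee_pos: [0.5655, -0.0021, 0.0353]
tcp_rot: [0.006, 0.665, 0.747, 0.001]
wrist_force: [0.1, -12.7, -2.3]
opening: 0.0005
```

```bash
python3 t.py -0.032 0.0275 0.032 90
```

```text
t 8.15 now fence [-0.0296  0.0254  0.0353] f [  0.1 -12.7  -2.3] j7 0.51
shift units [ 0.04 -0.05  0.06] goal world [ 0.563 -0.   ]
turn z units -0.02 tilt [ 0.01  -0.008 -1.   ]
turn units [ 0.11  0.1  -0.02]
```

Force has risen to 12.7 N at the expected place, so the leg is at the stop. One more small push, then I back off and look.

{"method": "carry_out", "body": {"increments": "0.08 0 0 0 0 0 255; 0.08 0 0 0 0 0 255"}}

```text
clock: 8.35
ee_pos: [0.5655, -0.0021, 0.0354]
tcp_rot: [0.012, 0.667, 0.745, -0.003]
wrist_force: [1.0, -9.1, -2.3]
opening: 0.0004
```

{"method": "carry_out", "body": {"increments": "-0.2 0 0 0 0 0 255; -0.3 0 0 0 0 0 255; -0.2 0 -0.6 0 0 0 255; 0 0 -0.9 0 0 0 255; -0.5 -0.5 -0.5 0 0 0 0"}}

```text
clock: 8.85
ee_pos: [0.5474, -0.0563, 0.1351]
tcp_rot: [0.006, 0.663, 0.749, -0.001]
wrist_force: [0.1, 0.7, 0.4]
opening: 0.0048
```

{"method": "carry_out", "body": {"increments": "-0.3 -0.8 0 0 0 -1 0; -0.3 -0.7 0 0 0 -1 0; 0 0 0 0 0 -1 0; 0 0 0 0 0 -1 0; 0 0 0 0 0 -1 0"}}

```text
clock: 9.35
ee_pos: [0.477, -0.1038, 0.1415]
tcp_rot: [0.011, 0.481, 0.877, 0.002]
wrist_force: [-0.4, 0.1, -0.3]
opening: 0.0442
```

```bash
python3 t.py -0.12 0.08 0.12 0; python3 - <<'E'
from h import *
a=cap('top');c=cap('scene')
i=np.hstack([cv2.resize(x['color'][y:y+100,z:z+130],(400,308),interpolation=cv2.INTER_CUBIC) for x,y,z in((a,180,210),(c,200,260))])
cv2.imwrite('pics/c3.png',i[:,:,::-1])
E
```

```text
t 9.35 now fence [-0.1294 -0.0652  0.1415] f [-0.4  0.1 -0.3] j7 0.99
shift units [2.54 1.42 0.41] goal world [0.469 0.042]
turn z units -12.86 tilt [ 0.02  -0.007 -1.   ]
turn units [  0.03   0.26 -12.86]
```

View pics/c3.png

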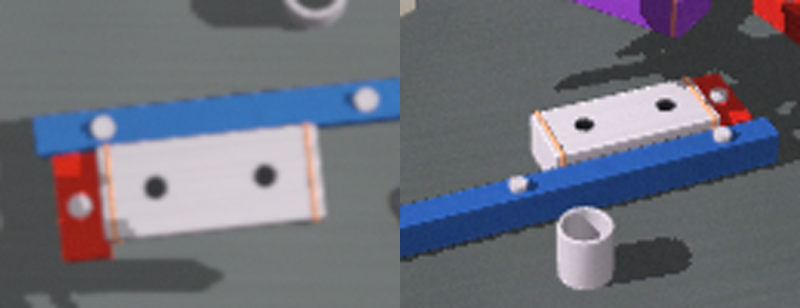

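The leg's end butts the stop and its long side lies along the fence in both views. I'll check the angle and gap numerically.

```bash
cat > m.py <<'E'
from h import *
c=cap('top')
b,r,_=masks(c)
hsv=cv2.cvtColor(c['color'],cv2.COLOR_RGB2HSV).astype(int);h,s,v=hsv[...,0],hsv[...,1],hsv[...,2]
m=np.zeros(h.shape,bool);m[212:262,235:322]=1
m&=(v>140)&((s<70)|((h>6)&(h<25)))
m=cv2.morphologyEx(m.astype(np.uint8),cv2.MORPH_OPEN,np.ones((7,7),np.uint8))
f=rect(c,b,.03);l=rect(c,m,.04);t=rect(c,r,.03)
n=np.array([np.cos(f[1]),np.sin(f[1])]);u=np.array([-n[1],n[0]])
print(f,l,t);o=f[0]-.0125*n
for q in(l,t): print('fence frame',np.round([(q[0]-o)@n,(q[0]-o)@u,q[1]-f[1]],4))
E
python3 m.py
```

```text
(array([ 0.61035907, -0.02238002]), np.float32(0.118251525), np.float32(0.026212523), np.float32(0.42962024)) (array([0.55690778, 0.0755862 ]), np.float32(0.119956166), np.float32(0.06210539), np.float32(0.14178859)) (array([0.54073358, 0.16041562]), np.float32(-1.4435097), np.float32(0.02773562), np.float32(0.067203306))
fence frame [-0.029   0.1036  0.0017]
fence frame [-0.0351  0.1897 -1.5618]
```

Against my measured fence, the leg's angle is 0.1° off, its face is flush to within 1 mm, and its end is about 1 mm from nominal. Next I raise the arm, check that the other things haven't moved, and hand in.

{"method": "carry_out", "body": {"increments": "-0.2 -0.8 -0.4 0 0 0 0; 0 -0.5 -0.4 0 0 0 0; 0 0 0 0 0 0 0; 0 0 0 0 0 0 0; 0 0 0 0 0 0 0"}}

```text
clock: 10.0
ee_pos: [0.4287, -0.1449, 0.1808]
tcp_rot: [0.011, 0.484, 0.875, 0.004]
wrist_force: [-0.2, 0.3, -0.3]
opening: 0.0919
```

```bash
python3 m.py; python3 - <<'E'
from h import *
c=cap('top');save(c,'t4.png')
a=cv2.imread('pics/top0.png').astype(int);b=c['color'][:,:,::-1].astype(int)
d=abs(a-b).max(2)
for n,(y0,y1,x0,x1) in dict(tin=(208,245,408,445),hammer=(235,362,108,162),magnet=(284,334,445,503),offcut=(162,190,299,326)).items(): print(n,(d[y0:y1,x0:x1]>60).sum())
s=manip.sense();print(s['clock'],s['ee_pos'],s['wrist_force'],abs(s['qvel']).max())
E
```

```text
(array([ 0.61037079, -0.02228378]), np.float32(0.118040465), np.float32(0.026233235), np.float32(0.42980632)) (array([0.55691229, 0.07577827]), np.float32(0.12168803), np.float32(0.061870217), np.float32(0.14225517)) (array([0.54081482, 0.15973416]), np.float32(-1.4406124), np.float32(0.029691644), np.float32(0.067239635))
fence frame [-0.029   0.1037  0.0036]
fence frame [-0.0351  0.1889 -1.5587]
tin 0
hammer 298
magnet 919
offcut 0
10.1 [ 0.42873722 -0.1445899   0.18047388] [ 0.34640749  0.19944272 -0.16701907] 0.004521327401084104
```

View pics/t4.png

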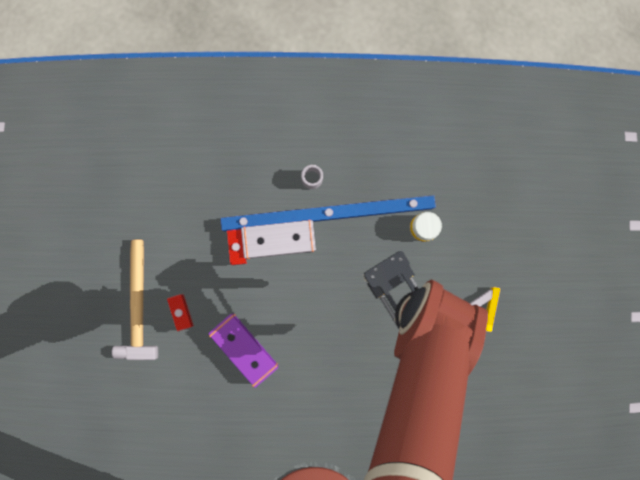

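The leg is at (279,240) against the fence and stop. The hammer's pixel changes are a shadow and the magnet's are the arm passing over it in the view; their visible edges are where they were. The robot is clear.

```bash
python3 -c "
from workcell import manip
print(manip.hand_in())"
```

```text
the job is handed in; nothing more can be done
None
```

The leg is pushed against the blue fence and butted against the red stop, and I handed the job in at about 10 s. `hand_in` gives no verdict.

I pushed it flat to the fence with the open fingers, then along the fence to the stop with the closed fingers. The fingers stayed low on the bench throughout and never gripped or lifted it. The highest force read after a move was about 13 N.

**Last checks from the top camera:**
- **Against the fence:** the leg is 0.1–0.2° off the fence's direction and flush to within about 1 mm, which is as fine as I could measure.
- **Against the stop:** the distance from leg centre to stop centre is 85–86 mm, where 85 mm is ideal. The force rise at the end of the push also showed contact.
- **Tin and offcut:** their pixels are unchanged from the start.
- **Hammer and magnet:** their image patches did differ. I put the hammer's down to the arm's shadow and the magnet's to the arm covering most of it. Their visible edges had not moved, but I did not see the whole magnet at the end.
- **Robot:** it is stationary and clear, with the tool at 0.18 m height and wrist force near zero.

One reading disagreed: mid-job, corners picked by hand in the scene camera put the leg about 6 mm into the fence. I put that down to picking and calibration error and relied on the top camera. I also did not repeat the push towards the fence after the push to the stop, because the measurements already showed it flush.

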